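# Read a mould's tag through an inspection mirror

## Robot

A 6-joint arm with a two-finger parallel gripper is mounted at the origin on the work surface; the furniture and walls round the work are solid. World frame = base frame: x ahead of the robot, y to its left, z up, the work surface at z = 0. Lengths are in m, angles in rad, forces in N, time in s.
With the tool pointing down it reaches from about 0.325 to 0.9 m from the base axis. Payload 6.1 kg.
Tool frame: the origin (TCP) lies at the very end of the fingers, on their centre line; the grasp point (between the pads) lies 19 mm behind it (manip.grip_point_offset is the distance from the TCP to the grasp point, in m); x points along the fingers, z is the direction in which the jaws open and shut, and the axes are right-handed (so a half turn about x gives the same grasp; the last joint's range is limited). The gripper opens to 87 mm and grips with 3 to 60 N. Pads are 19 mm wide; open, the fingers measure 117 mm over their backs; the gripper's body (75 mm by 190 mm) begins 51 mm behind the grasp point.
Start: joints at [-1.442, 0.22, 1.526, -0, 1.395, -0.126], TCP at [0.158, -0.605, 0.223] pointing down, gripper open.
Joint ranges: [-2.98, 2.98], [-0.91, 2.08], [0.09, 2.57], [-1.24, 4.39], [0.2, 2.65], [-2.68, 2.68]. Speed limits (rad/s): [2.57, 2.57, 3.01, 3.14, 3.14, 3.14].

## Interface

Orientations are given as a unit quaternion [w, x, y, z].
In Python, from workcell import readout, imaging, order, manip gives the robot as it stands.
- The arm moves only by the tool servo_tool, never from a script. Its argument "series" is a list of rows, each a list of 6 numbers: the shift along the tool's x, y, z in m, then the turn, a rotation vector about the tool's x, y, z in rad. In form: [[x, y, z, ax, ay, az], ...]. A call has exactly 10 rows; each row shifts and turns the commanded pose from where the row before left it, along the tool's axes as they then stand; what a row does not reach is not made up. A row lasts 1/12 s, in which the tool goes at most 41.7 mm and 7.16 degrees, less where a joint would pass 70% of its speed; a pose out of reach is approached as far as the arm can. A call is refused whole if a number of a shift passes 0.0417 or a number of a turn 0.125, either way. A call with a gripper value outside its range is refused whole. "jaw" is the opening in per cent of the stroke, from 0 (shut) to 100 (fully open), set as the call begins (left out, the last holds). The fingers move at their own pace and stop on an object; "newtons" is the grip in N (left out, the last holds). Time passes only in rows, so rows that do not move let the fingers close, or fill a call up. It gives the time, the measured TCP pose, the force and the opening at its end, in the units of the state.
- readout.observe(): the state, without advancing time (a new reading comes with each control period).
- imaging.grab_frame(name): name is "side" or "top" or "wrist"; returns (picture, depth): 480x640x3 uint8, red, green, blue; 480x640 float32, m along the optical axis (not along the pixel's ray), 0 where there is no reading.
- imaging.get_calibration(name): a dict with "fx", "fy", "cx", "cy" (pixels), "T" (4x4, takes a point from camera to world coordinates); the wrist camera has in their place "T_tool_cam" (4x4, takes a point from camera to tool coordinates, whose origin is the TCP and whose axes are the tool frame's). Camera axes: x right, y up, looking along -z (the intrinsics and any distortion apply to the point x, -y, -z); pixel columns grow to the right and rows downward; lengths in m; the calibration is good to about 2 mm. A picture is of the moment at which its call begins: read the wrist's pose just before it. get_calibration takes no time and is no camera call.
- order.finish_job(): hands the job in, once; it reports no verdict.
Trained networks look in the newest picture that a camera, given by its name, has taken for a name from the list of things; names that differ only in an ending like _2 or _b are one class to them, and where a whole thing is asked for, a point or a joint stands for the part that bears it (a point fixed in the world has none). Each returns a list of dicts, best first, with "conf" (0 to 1); they miss things now and then, are a little off and sometimes report something else, mostly with a low value. They report only what shows in the picture. A call takes as long as a camera call. They do not tell look-alikes from the thing itself.
- imaging.look_for(target, camera): "rect" ([centre column, centre row, width, height] in pixels, round what is visible of it).
- imaging.spot_point(target, camera): "xy" ([column, row] in pixels: a listed point, or the origin of a listed thing).
The state is a dict: "t": time; "qpos": joint angles; "qd": joint speeds; "tau": joint torques, N m; "position": TCP position; "tcp_rot": TCP orientation; "wrist_force": force on the tool from outside, world axes, zero at the start; "moment": the same for the moment, N m; "finger_gap": opening from 0.0 (shut) to 1.0 (fully open).
Only numpy, scipy, OpenCV 4.12 (cv2) and the standard library are available. Lean on these libraries where they do the work, as an engineer would, in place of code of your own. Each camera call takes 0.05 s, during which the arm holds its last target.

## Task

Slide the cheese mould along the board, without lifting or tipping it, from the plain ring to the middle of the ring with four ticks, keeping its round tag turned towards the inspection mirror, and let go of it. Then take the mirror by its handle and turn it until the tag, reflected in the middle of the mirror, appears to the small camera on the stand, and finish holding the mirror still at that angle: do not let go, since a spring turns it back. Leave the timer, salt shaker and steel weight where they are.

Things in the scene. Friction and masses are not known exactly. Their poses are not given: they have to be found in the camera images.
- board: smooth, slippery white board (friction about 0.25) 260 x 200 x 15 mm lying fixed on the worktable, top at z = 0.015. Origin at the centre of its underside, x along its 260 mm side. The two ring marks lie on its long centre line, 130 mm apart; either one may be at either end.
- mark_plain: plain thin dark ring, 116 mm diameter, flush on the board: where the mould starts. Origin at its centre on the board's top.
- mark_ticked: the same 116 mm ring with four short ticks pointing outward (14 mm long): where the mould has to go. Origin at its centre on the board's top.
- mould: loose white perforated round mould, 116 mm across its rim, 98 mm across its foot, 64 mm high, 0.6 kg, with a white lid fixed to it. A steel bar grip lies across the lid's middle: 50 mm long (along the mould's x), 12 mm thick (along y), from 64 to 100 mm above the mould's underside. Origin at the centre of the underside, z up. The tag is on its +x side.
- tag: round steel tag with a dark face and a cross, 24 mm diameter, fixed to the mould's side 61 mm from the mould's axis and 36 mm above its underside. Origin at the middle of its face; its x axis points straight out of the face.
- stand: grey inspection stand, fixed to the table: round foot, 96 mm across, under the upright mirror, and a flat arm carrying a small black camera (box 40 x 36 x 34 mm). Origin on the table under the mirror's vertical pivot; x points from the pivot to the camera, whose lens is 150 mm from the pivot, 55 mm above the table, and looks level at the mirror's middle.
- mirror: upright mirror on the stand, 78 x 64 mm with its grey frame, top edge 87 mm above the table, glass in the vertical pivot axis. Origin on the table under the pivot; x points the way it faces. A spring (0.06 N m per rad) makes it face the camera squarely when free; from there it turns up to 1.3 rad clockwise seen from above, towards the board.
- handle (a point): centre of the mirror's handle, on the pivot axis 117 mm above the table: an upright steel bar on top of the mirror that turns with it, 50 mm long (along y, in the mirror's plane), 12 mm thick (along x, the way the mirror faces), from 102 to 132 mm above the table.
- sight_line (a point): imaginary: the reflected line of sight of the camera. Origin at the glass's middle, 55 mm above the table; x runs level along the line and turns twice as far as the mirror. The tag shows in the mirror's middle when x points at it: the mirror is then turned from facing the camera by half the angle, seen from above, from pivot-to-camera to pivot-to-tag (0.3 to 0.9 rad).
- timer: kitchen timer, 62 mm across, 40 mm high, loose: leave alone. Origin at the centre of its underside.
- shaker: metal salt shaker, 66 mm across, 96 mm high, loose: leave alone. Origin at the centre of its underside.
- weight: steel weight with a knob, 56 mm across, 68 mm high, loose: leave alone. Origin at the centre of its underside.
There are look-alikes about, which are no part of the job. There is more than one size of the mould; the one meant has the size given above.

How it is judged:
By the outcome, as a careful person would: the job done as asked, in the order asked, and still so for the second after the job is handed in, while the arm keeps its last pose, push and grip.
It also fails if it takes over 46 s, if anything falls off the work surface, if the arm or the gripper's body presses on something with over 40 N, if the wrist force passes 120 N, or if a joint passes its speed limit or range.

## Working session

There is one attempt and no reset: what is moved stays moved. The work goes in short steps, Python scripts to look and compute and a tool call to move; the robot and the scene stay as the last step left them, time stands still between calls to the robot, and variables do not carry over. Pictures are saved under pics/ and viewed, and the job is handed in when it is done.

Besides the shell and the picture viewer there is one more tool, called by a JSON object that holds its "fn" and its "kwargs", one argument or row to a line. servo_tool: Moves the arm, as the interface text tells. Its arguments: {"type":"object","properties":{"series":{"type":"array"},"jaw":{"type":"number"},"newtons":{"type":"number"}},"required":["series"]}

```bash
ls; mkdir -p pics; python3 - <<'E'
from workcell import readout, imaging, order, manip
import cv2, numpy as np
print(readout.observe(), manip.grip_point_offset)
for n in ["side","top","wrist"]:
    p,d=imaging.grab_frame(n); cv2.imwrite(f"pics/{n}0.png",p[:,:,::-1]); np.save(f"{n}0d.npy",d)
    c=imaging.get_calibration(n); print(n,c)
E
```

```text
pics
{'t': 0.0, 'qpos': array([-1.44206984e+00,  2.21229293e-01,  1.52761729e+00, -1.06527663e-05,
        1.39471436e+00, -1.26073860e-01]), 'qd': array([-5.23015469e-05, -4.42023374e-04,  1.42730236e-03, -1.15792227e-03,
       -1.89777265e-04,  2.80676890e-04]), 'tau': array([ 2.71702556e-04, -4.94605923e+01, -3.87377465e+01,  6.99979090e-02,
        5.72745851e-02, -1.57649138e-04]), 'position': array([ 0.1574597 , -0.60418895,  0.22143204]), 'tcp_rot': array([ 0.55898049,  0.43290793,  0.55997117, -0.43193035]), 'wrist_force': array([0.48559101, 0.41083553, 0.02789547]), 'moment': array([ 0.01944639, -0.02164546, -0.08602013]), 'finger_gap': 0.9993835247469458} 0.0187
side {'fx': 461.1363437938029, 'fy': 461.1363437938029, 'cx': 314.04155159101805, 'cy': 240.73719923282593, 'T': array([[-0.99954632, -0.018007  ,  0.02414347,  0.53829658],
       [ 0.0297865 , -0.47219408,  0.88099121,  0.96849552],
       [-0.00446361,  0.88131067,  0.47251622,  0.60213245],
       [ 0.        ,  0.        ,  0.        ,  1.        ]])}
top {'fx': 463.8447892353986, 'fy': 463.8447892353986, 'cx': 314.61939528958504, 'cy': 239.05905536315905, 'T': array([[-0.0106902 ,  0.99768155, -0.06721041,  0.4492886 ],
       [-0.99986677, -0.00983606,  0.01302652,  0.04001819],
       [ 0.01233523,  0.06734071,  0.99765378,  1.22320428],
       [ 0.        ,  0.        ,  0.        ,  1.        ]])}
wrist {'fx': 359.1448852697594, 'fy': 359.1448852697594, 'cx': 320.4848925941565, 'cy': 243.41371291259188, 'T_tool_cam': array([[ 4.63805035e-04,  2.66290353e-01, -9.63892750e-01,
        -1.62948479e-01],
       [ 5.31149252e-04,  9.63892652e-01,  2.66290582e-01,
         7.16912687e-02],
       [ 9.99999751e-01, -6.35477825e-04,  3.05618344e-04,
        -9.40551538e-05],
       [ 0.00000000e+00,  0.00000000e+00,  0.00000000e+00,
         1.00000000e+00]])}
```

View pics/top0.png

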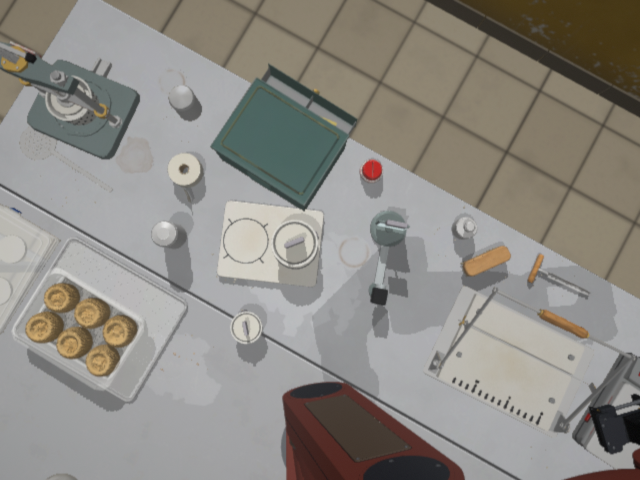

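View pics/side0.png

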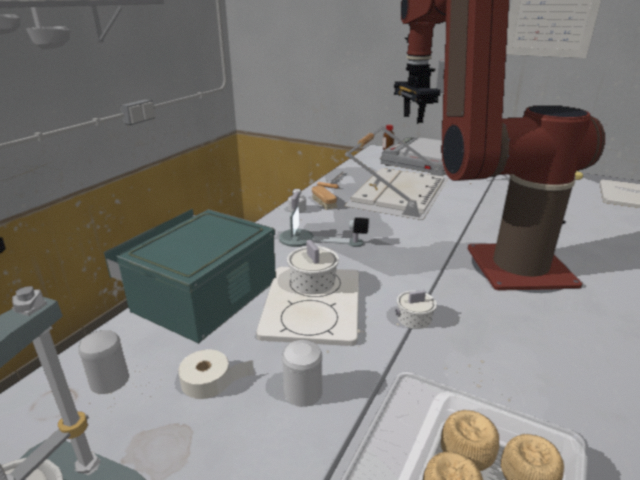

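```bash
cat > h.py <<'E'
import numpy as np, cv2
from workcell import readout, imaging, order, manip
from scipy.spatial.transform import Rotation as R
def toolT():
    s=readout.observe(); T=np.eye(4); q=s['tcp_rot']; T[:3,:3]=R.from_quat([q[1],q[2],q[3],q[0]]).as_matrix(); T[:3,3]=s['position']; return T
def camT(n,tool=None):
    c=imaging.get_calibration(n)
    return c, (c['T'] if n!='wrist' else (toolT() if tool is None else tool)@c['T_tool_cam'])
def atz(n,uv,z,tool=None):
    c,T=camT(n,tool); u,v=uv
    r=T[:3,:3]@np.array([(u-c['cx'])/c['fx'],-(v-c['cy'])/c['fy'],-1]); o=T[:3,3]
    return o+r*(z-o[2])/r[2]
def cloud(n,d,tool=None):
    c,T=camT(n,tool); v,u=np.mgrid[:480,:640]
    P=np.stack([(u-c['cx'])/c['fx']*d,-(v-c['cy'])/c['fy']*d,-d],-1)
    return P@T[:3,:3].T+T[:3,3]
def proj(n,P,tool=None):
    c,T=camT(n,tool); p=(np.asarray(P)-T[:3,3])@T[:3,:3]
    return np.stack([c['cx']+c['fx']*p[...,0]/-p[...,2], c['cy']-c['fy']*p[...,1]/-p[...,2]],-1)
E
python3 - <<'E'
from h import *
im=cv2.imread('pics/top0.png'); cv2.imwrite('pics/top0z.png',cv2.resize(im[180:320,200:420],None,fx=3.6,fy=3.6,interpolation=cv2.INTER_CUBIC))
im=cv2.imread('pics/side0.png'); cv2.imwrite('pics/side0z.png',cv2.resize(im[180:360,240:460],None,fx=3.3,fy=3.3,interpolation=cv2.INTER_CUBIC))
for t,z in [('board',0),('mark_plain',.015),('mark_ticked',.015),('mould',.015),('tag',.051),('stand',0),('mirror',0),('handle',.117),('timer',0),('shaker',0),('weight',0)]:
    for cam in ['top','side']:
        for r in imaging.spot_point(t,cam)[:4]:
            print(t,cam,np.round(r['conf'],2),np.round(r['xy'],1),atz(cam,r['xy'],z).round(4))
print(readout.observe()['t'])
E
```

```text
board top 0.65 [274.1 241.6] [0.526  0.1311 0.    ]
board side 0.74 [311.5 304.2] [0.5219 0.1408 0.    ]
mark_plain side 0.46 [315.4 286.8] [0.5118 0.0952 0.015 ]
mark_ticked top 0.34 [272.2 242.8] [0.522  0.1349 0.015 ]
mould top 0.83 [248.9 329.4] [0.2994 0.1958 0.015 ]
mould top 0.75 [297.4 243.1] [0.5206 0.0693 0.015 ]
mould side 0.94 [309.8 280.9] [0.524  0.0704 0.015 ]
mould side 0.55 [413.8 315.9] [0.3124 0.2097 0.015 ]
tag side 0.5 [396.4 311.1] [0.357  0.2398 0.051 ]
stand top 0.9 [387.4 230.7] [ 0.552  -0.1692  0.    ]
stand side 0.78 [296.1 240.1] [ 0.5571 -0.1598  0.    ]
mirror top 0.49 [385.2 229.7] [ 0.5547 -0.1634  0.    ]
mirror side 0.73 [294.5 238.4] [ 0.5616 -0.17    0.    ]
mirror side 0.22 [316.3 283.6] [0.5086 0.0596 0.    ]
handle top 0.26 [369.6 176. ] [ 0.6752 -0.1089  0.117 ]
handle top 0.24 [389.7 230.4] [ 0.5428 -0.1547  0.117 ]
handle side 0.67 [294.6 198.7] [ 0.5585 -0.1767  0.117 ]
timer top 0.98 [369.4 172.2] [ 0.7094 -0.1243  0.    ]
timer side 0.56 [296.7 240.7] [ 0.5554 -0.1562  0.    ]
shaker top 0.87 [173.9 237.2] [0.5403 0.3947 0.    ]
shaker top 0.75 [273.6 244.3] [0.5189 0.1324 0.    ]
shaker side 0.74 [302.3 390.5] [0.544  0.3904 0.    ]
weight top 0.55 [459.3 230.3] [ 0.5512 -0.3606  0.    ]
weight side 0.69 [295.1 211.1] [ 0.5611 -0.3534  0.    ]
1.25
```

View pics/top0z.png

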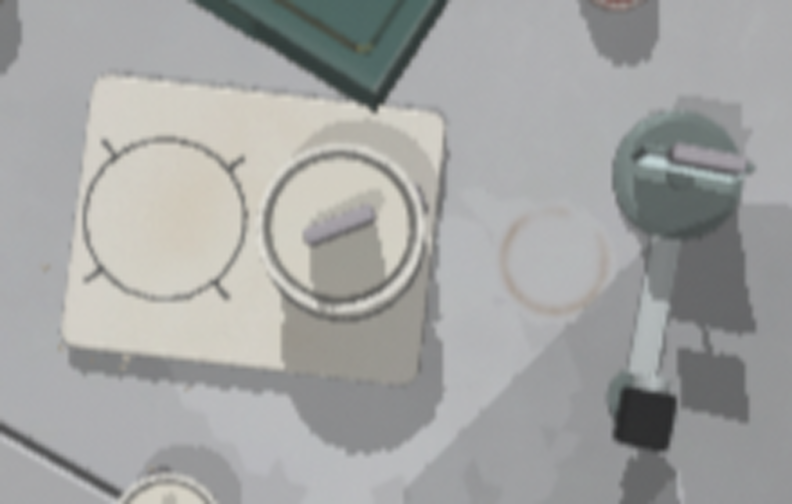

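View pics/side0z.png

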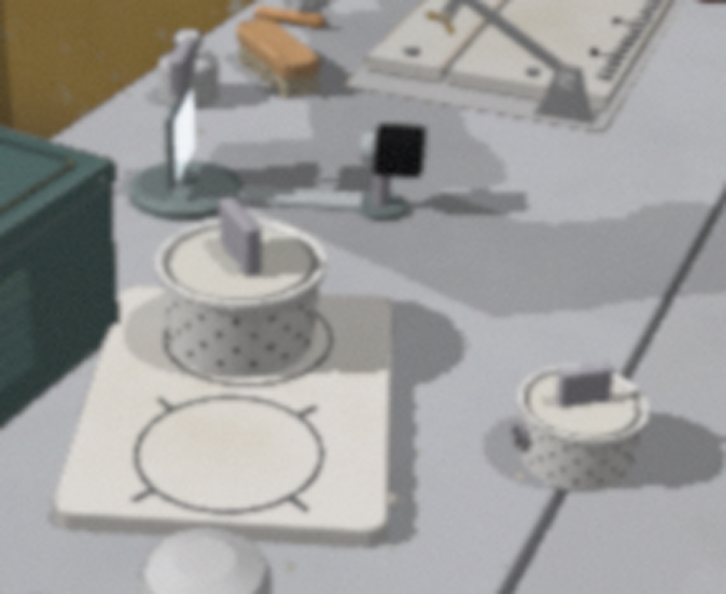

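```bash
python3 - <<'E'
from h import *
d=np.load('top0d.npy'); P=cloud('top',d)
for n,(u,v) in dict(box=(285,140),boxcorner=(303,200),board=(240,215),mould=(280,240),grip=(295,241),handle=(394,224),cam=(379,297),shaker=(165,235),red=(371,170),weight=(466,226)).items(): print(n,P[v,u].round(3))
print(toolT().round(3))
# grip points: 
m=(P[...,2]>.1)&(P[...,2]<.135)
for nm,(x0,x1,y0,y1) in dict(mgrip=(.46,.58,.0,.14),handle=(.5,.62,-.24,-.1)).items():
    s=m&(P[...,0]>x0)&(P[...,0]<x1)&(P[...,1]>y0)&(P[...,1]<y1)
    Q=P[s]; print(nm,len(Q),Q.mean(0).round(4)); w,V=np.linalg.eigh(np.cov(Q[:,:2].T)); print(np.degrees(np.arctan2(V[1,1],V[0,1])),np.sqrt(w*12))
s=(abs(P[...,2]-.079)<.008)&(P[...,0]>.44)&(P[...,0]<.6)&(P[...,1]>-.02)&(P[...,1]<.16)
Q=P[s][:,:2].astype(np.float32); print(cv2.minEnclosingCircle(Q))
# ticked ring: dark pixels ring in top image
im=cv2.cvtColor(cv2.imread('pics/top0.png'),cv2.COLOR_BGR2GRAY)
b=(im<130).astype(np.uint8); b[:205]=0;b[278:]=0;b[:,:222]=0;b[:,272:]=0
v,u=np.nonzero(b); X=np.array([atz('top',(a,c),.015)[:2] for a,c in zip(u,v)])
from scipy.optimize import least_squares
r=least_squares(lambda p:np.hypot(*(X-p).T)-.058,[.525,.2],loss='soft_l1',f_scale=.002); print('ticked',r.x,len(X))
# board rect
s=(abs(P[...,2]-.015)<.005)&(P[...,0]>.4)&(P[...,0]<.64)&(P[...,1]>0)&(P[...,1]<.28)
print(cv2.minAreaRect(P[s][:,:2].astype(np.float32)))
E
```

```text
box [0.757 0.093 0.146]
boxcorner [0.613 0.052 0.148]
board [0.595 0.218 0.018]
mould [0.525 0.111 0.079]
grip [0.52  0.073 0.114]
handle [ 0.557 -0.163  0.132]
cam [ 0.382 -0.133  0.071]
shaker [0.539 0.388 0.096]
red [ 0.708 -0.124  0.034]
weight [ 0.556 -0.356  0.068]
[[-0.     0.968  0.252  0.158]
 [ 0.     0.252 -0.968 -0.605]
 [-1.    -0.    -0.     0.223]
 [ 0.     0.     0.     1.   ]]
mgrip 107 [0.5164 0.0761 0.1135]
111.46004148987001 [0.01231063 0.0499131 ]
handle 132 [ 0.556  -0.168   0.1274]
78.33472894248307 [0.01329152 0.05164761]
((0.5167811512947083, 0.07629013806581497), 0.05787999555468559)
ticked [0.52889168 0.20350671] 14
((0.5342177748680115, 0.1389697790145874), (0.2600720226764679, 0.22856883704662323), 83.01532745361328)
```

```bash
cat >> h.py <<'E'
def plan(target_xyz, jaw_deg, n):
    """constant rows: returns row for n rows, tool kept down"""
    T=toolT(); a0=np.arctan2(T[1,2],T[0,2]); da=(np.radians(jaw_deg)-a0+np.pi)%(2*np.pi)-np.pi
    th=da/n
    M=sum(R.from_rotvec([0,0,th*k]).as_matrix() for k in range(n))
    z=np.array([np.cos(a0),np.sin(a0),0]);x=np.array([0,0,-1.]);y=np.cross(z,x)
    B=np.stack([x,y,z],1)
    s=np.linalg.solve(M@B,np.asarray(target_xyz)-T[:3,3])
    tilt=T[:3,0]
    print('row',np.r_[s,-th].round(5),'x-axis',tilt.round(4))
E
python3 -c "
from h import *
plan([.5164,.0761,.223],21.5,30)"
```

```text
row [-2.000e-05  2.898e-02 -3.900e-04 -5.637e-02] x-axis [-0.  0. -1.]
```

{"fn": "servo_tool", "kwargs": {
  "series": [
    [0,0.029,-0.0004,-0.0564,0,0],
    [0,0.029,-0.0004,-0.0564,0,0],
    [0,0.029,-0.0004,-0.0564,0,0],
    [0,0.029,-0.0004,-0.0564,0,0],
    [0,0.029,-0.0004,-0.0564,0,0],
    [0,0.029,-0.0004,-0.0564,0,0],
    [0,0.029,-0.0004,-0.0564,0,0],
    [0,0.029,-0.0004,-0.0564,0,0],
    [0,0.029,-0.0004,-0.0564,0,0],
    [0,0.029,-0.0004,-0.0564,0,0]
  ],
  "jaw": 100
}}

```text
t: 2.08
position: [0.4067, -0.4611, 0.2225]
tcp_rot: [0.658, 0.259, 0.658, -0.259]
wrist_force: [-0.5, -0.1, -0.3]
finger_gap: 1.0
```

{"fn": "servo_tool", "kwargs": {
  "series": [
    [0,0.029,-0.0004,-0.0564,0,0],
    [0,0.029,-0.0004,-0.0564,0,0],
    [0,0.029,-0.0004,-0.0564,0,0],
    [0,0.029,-0.0004,-0.0564,0,0],
    [0,0.029,-0.0004,-0.0564,0,0],
    [0,0.029,-0.0004,-0.0564,0,0],
    [0,0.029,-0.0004,-0.0564,0,0],
    [0,0.029,-0.0004,-0.0564,0,0],
    [0,0.029,-0.0004,-0.0564,0,0],
    [0,0.029,-0.0004,-0.0564,0,0]
  ]
}}

```text
t: 2.92
position: [0.5394, -0.2073, 0.2226]
tcp_rot: [0.704, 0.065, 0.704, -0.065]
wrist_force: [-0.1, -0.2, -0.6]
finger_gap: 1.001
```

{"fn": "servo_tool", "kwargs": {
  "series": [
    [0,0.029,-0.0004,-0.0564,0,0],
    [0,0.029,-0.0004,-0.0564,0,0],
    [0,0.029,-0.0004,-0.0564,0,0],
    [0,0.029,-0.0004,-0.0564,0,0],
    [0,0.029,-0.0004,-0.0564,0,0],
    [0,0.029,-0.0004,-0.0564,0,0],
    [0,0.029,-0.0004,-0.0564,0,0],
    [0,0.029,-0.0004,-0.0564,0,0],
    [0,0.029,-0.0004,-0.0564,0,0],
    [0,0.029,-0.0004,-0.0564,0,0]
  ]
}}

```text
t: 3.75
position: [0.5158, 0.078, 0.2227]
tcp_rot: [0.695, -0.133, 0.694, 0.133]
wrist_force: [0.3, -0.1, 0.4]
finger_gap: 1.002
```

```bash
python3 - <<'E'
from h import *
T=toolT(); np.save('w1T.npy',T)
p,d=imaging.grab_frame('wrist'); cv2.imwrite('pics/w1.png',p[:,:,::-1]); np.save('w1d.npy',d)
print(T.round(3))
P=cloud('wrist',d,T)
m=(P[...,2]>.1)&(P[...,2]<.14)&(d>0)
for nm,(x0,x1,y0,y1) in dict(mgrip=(.46,.58,.0,.14),handle=(.5,.62,-.24,-.1)).items():
    s=m&(P[...,0]>x0)&(P[...,0]<x1)&(P[...,1]>y0)&(P[...,1]<y1)
    Q=P[s]; 
    if len(Q)<5: print(nm,len(Q)); continue
    print(nm,len(Q),Q.mean(0).round(4),Q[:,2].max(),cv2.minAreaRect(Q[Q[:,2]>Q[:,2].max()-.008][:,:2].astype(np.float32)))
s=(abs(P[...,2]-.079)<.006)&(P[...,0]>.44)&(P[...,0]<.6)&(P[...,1]>-.02)&(P[...,1]<.16)
print(cv2.minEnclosingCircle(P[s][:,:2].astype(np.float32)))
E
```

```text
[[ 0.001 -0.37   0.929  0.516]
 [ 0.     0.929  0.37   0.078]
 [-1.    -0.     0.001  0.223]
 [ 0.     0.     0.     1.   ]]
mgrip 958 [0.5167 0.0771 0.1149] 0.11786169516292494 ((0.5177205204963684, 0.07487349212169647), (0.01176875364035368, 0.05035528540611267), 21.511125564575195)
handle 0
((0.517604410648346, 0.07448340952396393), 0.05826390162110329)
```

View pics/w1.png

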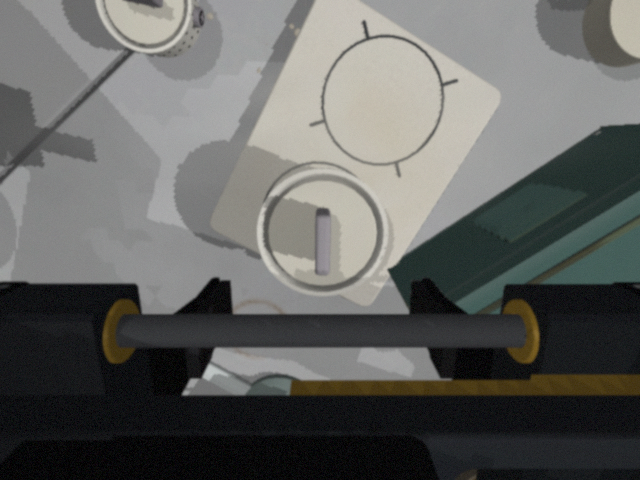

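```bash
python3 - <<'E'
from h import *
from scipy.optimize import least_squares
T=np.load('w1T.npy'); im=cv2.cvtColor(cv2.imread('pics/w1.png'),cv2.COLOR_BGR2GRAY)
v,u=np.mgrid[20:180,310:460]; v=v.ravel();u=u.ravel(); k=im[v,u]<120
X=np.array([atz('wrist',(a,c),.015,T)[:2] for a,c in zip(u[k],v[k])])
c0=atz('wrist',(383,100),.015,T)[:2]
X=X[abs(np.hypot(*(X-c0).T)-.058)<.006]
r=least_squares(lambda p:np.hypot(*(X-p[:2]).T)-p[2],[*c0,.058],loss='soft_l1',f_scale=.001); print('ticked',r.x,len(X),r.cost)
t=np.degrees(np.arctan2(*(X-r.x[:2]).T[::-1])); print(np.histogram(t,8,(-180,180))[0])
plan([.5175,.0747,.086],21.5,10)
E
```

```text
ticked [0.52866808 0.20382525 0.05802117] 518 0.00021342771303139454
[ 63   3   7  50  74 106 132  83]
row [ 1.366e-02 -8.400e-04  4.000e-05  9.400e-04] x-axis [-0.0011  0.0035 -1.    ]
```

```bash
python3 - <<'E'
from h import *
for i in range(2):
    s=readout.observe(); print(s['t'],s['position'],s['tcp_rot'],np.abs(s['qd']).max()); imaging.grab_frame('top')
T=toolT();print(T.round(4));plan([.5175,.0747,.086],21.5,10)
E
```

```text
3.8 [0.51399235 0.08238178 0.22261789] [ 0.69392605 -0.13387183  0.69420964  0.13644759] 0.05823520426701939
3.85 [0.51486855 0.08009197 0.22265205] [ 0.69424853 -0.13355383  0.69430661  0.13461306] 0.0579027314154314
[[ 3.000e-04 -3.701e-01  9.290e-01  5.156e-01]
 [ 1.000e-04  9.290e-01  3.701e-01  7.830e-02]
 [-1.000e+00 -1.000e-04  3.000e-04  2.227e-01]
 [ 0.000e+00  0.000e+00  0.000e+00  1.000e+00]]
row [ 1.367e-02 -4.000e-04  4.000e-05  3.900e-04] x-axis [ 3.e-04  1.e-04 -1.e+00]
```

```bash
cat > meas.py <<'E'
from h import *
from scipy.optimize import least_squares
import sys
tag=sys.argv[1]
T=toolT()
p,d=imaging.grab_frame('wrist'); cv2.imwrite(f'pics/{tag}.png',p[:,:,::-1])
P=cloud('wrist',d,T)
m=(P[...,2]>.1)&(P[...,2]<.14)&(d>0)&(abs(P[...,0]-.52)<.06)&(abs(P[...,1]-.07)<.07)
Q=P[m];print('grip',cv2.minAreaRect(Q[Q[:,2]>.110][:,:2].astype(np.float32)))
s=(abs(P[...,2]-.079)<.006)&(P[...,0]>.44)&(P[...,0]<.6)&(P[...,1]>-.02)&(P[...,1]<.16)
print('rim',cv2.minEnclosingCircle(P[s][:,:2].astype(np.float32)))
im=p.mean(-1)
v,u=np.mgrid[20:180,310:460]; v=v.ravel();u=u.ravel(); k=im[v,u]<120
X=np.array([atz('wrist',(a,c),.015,T)[:2] for a,c in zip(u[k],v[k])]); c0=np.array([.5287,.2038])
X=X[abs(np.hypot(*(X-c0).T)-.058)<.006]
r=least_squares(lambda p:np.hypot(*(X-p[:2]).T)-p[2],[*c0,.058],loss='soft_l1',f_scale=.001); print('ticked',r.x,len(X))
s=readout.observe();print(s['position'],s['tcp_rot'])
E
python3 meas.py w2; python3 meas.py w3
```

```text
grip ((0.5174909234046936, 0.07524320483207703), (0.011827033944427967, 0.04938368871808052), 21.556304931640625)
rim ((0.5176737308502197, 0.07451540231704712), 0.058213748037815094)
ticked [0.52867861 0.20363891 0.05805309] 548
[0.51610986 0.0771136  0.22277334] [ 0.6947607  -0.13277137  0.69437285  0.13238459]
grip ((0.5174621343612671, 0.07542824000120163), (0.011850496754050255, 0.04910040646791458), 21.461515426635742)
rim ((0.5175542235374451, 0.07458405196666718), 0.058182716369628906)
ticked [0.52869918 0.20361265 0.05806326] 548
[0.51634123 0.07639893 0.22272496] [ 0.69479835 -0.13234087  0.69450534  0.13192224]
```

{"fn": "servo_tool", "kwargs": {
  "series": [
    [0.012,-0.0008,0.0003,0,0,0],
    [0.018,-0.0009,0.0002,0,0,0],
    [0.02,0,0,0,0,0],
    [0.02,0,0,0,0,0],
    [0.02,0,0,0,0,0],
    [0.018,0,0,0,0,0],
    [0.013,0,0,0,0,0],
    [0.009,0,0,0,0,0],
    [0.005,0,0,0,0,0],
    [0.002,0,0,0,0,0]
  ]
}}

```text
t: 4.83
position: [0.5168, 0.0745, 0.0844]
tcp_rot: [0.694, -0.132, 0.695, 0.132]
wrist_force: [-0.1, -0.4, 0.7]
finger_gap: 1.002
```

{"fn": "servo_tool", "kwargs": {
  "series": [
    [0,0,0,0,0,0],
    [0,0,0,0,0,0],
    [0,0,0,0,0,0],
    [0,0,0,0,0,0],
    [0,0,0,0,0,0],
    [0,0,0,0,0,0],
    [0,0,0,0,0,0],
    [0,0,0,0,0,0],
    [0,0,0,0,0,0],
    [0,0,0,0,0,0]
  ],
  "jaw": 0,
  "newtons": 12
}}

```text
t: 5.67
position: [0.5172, 0.0753, 0.0855]
tcp_rot: [0.695, -0.132, 0.695, 0.132]
wrist_force: [0.8, -0.2, -0.2]
finger_gap: 0.323
```

{"fn": "servo_tool", "kwargs": {
  "series": [
    [0,0,0,0,0,0],
    [0,0,0,0,0,0],
    [0,0,0,0,0,0],
    [0,0,0,0,0,0],
    [0,0,0,0,0,0],
    [0,0,0,0,0,0],
    [0,0,0,0,0,0],
    [0,0,0,0,0,0],
    [0,0,0,0,0,0],
    [0,0,0,0,0,0]
  ]
}}

```text
t: 6.5
position: [0.5173, 0.0753, 0.0856]
tcp_rot: [0.695, -0.132, 0.695, 0.132]
wrist_force: [1.7, 1.1, -0.6]
finger_gap: 0.138
```

```bash
python3 - <<'E'
from h import *
s=readout.observe(); print(s)
T=toolT(); print(np.degrees(np.arctan2(T[1,2],T[0,2])))
u=np.array([.52868-.5175,.20363-.0749]); print(np.hypot(*u))
piv=np.array([.553,-.168]); tgt=np.array([.52868,.20363]); a=np.degrees(np.arctan2(*(piv-tgt)[::-1]));print(a)
plan([*tgt,s['position'][2]],a+90,30); plan([*tgt,s['position'][2]],a+90,40)
E
```

```text
{'t': 6.5, 'qpos': array([-6.50603773e-03,  1.21880056e-01,  1.91168526e+00,  6.56699303e-05,
        1.10775785e+00, -3.82457616e-01]), 'qd': array([ 7.79529749e-04, -1.20312182e-03,  2.67710028e-03,  4.03783255e-05,
        1.35766228e-03,  1.62751010e-04]), 'tau': array([-2.22578365e-01, -4.00804353e+01, -3.34376657e+01, -1.30013460e-01,
        5.66947963e-01,  7.06728373e-03]), 'position': array([0.51733462, 0.07525595, 0.08558776]), 'tcp_rot': array([ 0.69475018, -0.1321254 ,  0.69455519,  0.13212934]), 'wrist_force': array([ 1.65710211,  1.1419892 , -0.64539202]), 'moment': array([ 0.06955906, -0.31942409, -0.01765028]), 'finger_gap': 0.1382311387199765}
21.538758926635737
0.12921457077280413
-86.25582087136482
row [-0.       0.0041   0.00133  0.01035] x-axis [ 3.e-04  1.e-04 -1.e+00]
row [-0.       0.00308  0.001    0.00776] x-axis [ 3.e-04  1.e-04 -1.e+00]
```

{"fn": "servo_tool", "kwargs": {
  "series": [
    [0,0.0011,0.0004,0.0029,0,0],
    [0,0.0023,0.0007,0.0058,0,0],
    [0,0.0034,0.0011,0.0086,0,0],
    [0,0.0045,0.0015,0.0115,0,0],
    [0,0.0045,0.0015,0.0115,0,0],
    [0,0.0045,0.0015,0.0115,0,0],
    [0,0.0045,0.0015,0.0115,0,0],
    [0,0.0045,0.0015,0.0115,0,0],
    [0,0.0045,0.0015,0.0115,0,0],
    [0,0.0045,0.0015,0.0115,0,0]
  ]
}}

```text
t: 7.33
position: [0.5167, 0.1161, 0.0856]
tcp_rot: [0.7, -0.098, 0.7, 0.098]
wrist_force: [-1.4, -3.5, 2.2]
finger_gap: 0.134
```

{"fn": "servo_tool", "kwargs": {
  "series": [
    [0,0.0045,0.0015,0.0115,0,0],
    [0,0.0045,0.0015,0.0115,0,0],
    [0,0.0045,0.0015,0.0115,0,0],
    [0,0.0045,0.0015,0.0115,0,0],
    [0,0.0045,0.0015,0.0115,0,0],
    [0,0.0045,0.0015,0.0115,0,0],
    [0,0.0045,0.0015,0.0115,0,0],
    [0,0.0045,0.0015,0.0115,0,0],
    [0,0.0045,0.0015,0.0115,0,0],
    [0,0.0045,0.0015,0.0115,0,0]
  ]
}}

```text
t: 8.17
position: [0.5213, 0.1632, 0.0856]
tcp_rot: [0.705, -0.057, 0.705, 0.057]
wrist_force: [0.1, -3.5, 4.5]
finger_gap: 0.139
```

```bash
python3 - <<'E'
from h import *
s=readout.observe(); print(s['t'],s['position'],s['wrist_force'],s['finger_gap'])
p,d=imaging.grab_frame('side'); cv2.imwrite('pics/s1.png',cv2.resize(p[180:360,240:460,::-1],None,fx=3.3,fy=3.3))
for n in (7,10): plan([.52868,.20363,.0857],3.75,n)
E
```

```text
8.1667 [0.52129532 0.16320104 0.08558825] [ 0.14076055 -3.54980279  4.45672817] 0.139034829655263
row [-1.000e-05  5.490e-03  1.710e-03  1.373e-02] x-axis [ 3.e-04  9.e-04 -1.e+00]
row [-1.00e-05  3.84e-03  1.19e-03  9.61e-03] x-axis [ 3.e-04  9.e-04 -1.e+00]
```

View pics/s1.png

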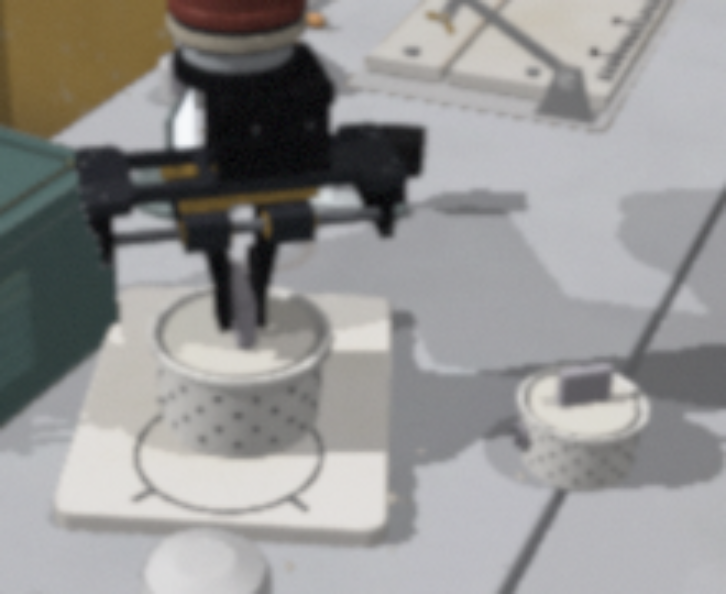

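{"fn": "servo_tool", "kwargs": {
  "series": [
    [0,0.0046,0.0014,0.0114,0,0],
    [0,0.0046,0.0014,0.0114,0,0],
    [0,0.0046,0.0014,0.0114,0,0],
    [0,0.0046,0.0014,0.0114,0,0],
    [0,0.0046,0.0014,0.0114,0,0],
    [0,0.0046,0.0014,0.0114,0,0],
    [0,0.0046,0.0014,0.0114,0,0],
    [0,0.0034,0.001,0.0085,0,0],
    [0,0.0022,0.0007,0.0057,0,0],
    [0,0.0011,0.0004,0.0028,0,0]
  ]
}}

```text
t: 9.05
position: [0.5284, 0.2032, 0.0856]
tcp_rot: [0.707, -0.023, 0.707, 0.023]
wrist_force: [-1.5, -3.2, 5.8]
finger_gap: 0.138
```

{"fn": "servo_tool", "kwargs": {
  "series": [
    [0,0,0,0,0,0],
    [0,0,0,0,0,0],
    [0,0,0,0,0,0],
    [0,0,0,0,0,0],
    [0,0,0,0,0,0],
    [0,0,0,0,0,0],
    [0,0,0,0,0,0],
    [0,0,0,0,0,0],
    [0,0,0,0,0,0],
    [0,0,0,0,0,0]
  ]
}}

```text
t: 9.88
position: [0.5284, 0.203, 0.0856]
tcp_rot: [0.707, -0.023, 0.707, 0.024]
wrist_force: [0.3, 2.1, 2.8]
finger_gap: 0.137
```

```bash
cat > meas2.py <<'E'
from h import *
from scipy.optimize import least_squares
import sys
T=toolT()
s=readout.observe(); print(s['t'],s['position'],s['wrist_force'],s['finger_gap'],np.degrees(np.arctan2(T[1,2],T[0,2])))
p,d=imaging.grab_frame('wrist'); cv2.imwrite(f'pics/{sys.argv[1]}.png',p[:,:,::-1]); np.save('wd.npy',d); np.save('wT.npy',T)
P=cloud('wrist',d,T)
s=(abs(P[...,2]-.079)<.006)&(abs(P[...,0]-.53)<.08)&(abs(P[...,1]-.2)<.08)
Q=P[s];print('rim',len(Q),cv2.minEnclosingCircle(Q[:,:2].astype(np.float32)), Q.mean(0))
p,d=imaging.grab_frame('top'); cv2.imwrite(f'pics/{sys.argv[1]}t.png',p[:,:,::-1]);P=cloud('top',d)
s=(abs(P[...,2]-.079)<.008)&(abs(P[...,0]-.53)<.08)&(abs(P[...,1]-.2)<.08)
Q=P[s];print('rim top',len(Q),cv2.minEnclosingCircle(Q[:,:2].astype(np.float32)))
E
python3 meas2.py w4
```

```text
9.8833 [0.52843117 0.20298703 0.08560903] [0.25255925 2.13318042 2.78283124] 0.1373335256687566 3.8057313032413553
rim 16268 ((0.5273081660270691, 0.2062685638666153), 0.05746503174304962) [0.52569666 0.22977176 0.07878199]
rim top 286 ((0.5317768454551697, 0.17346060276031494), 0.0491415411233902)
```

View pics/w4.png

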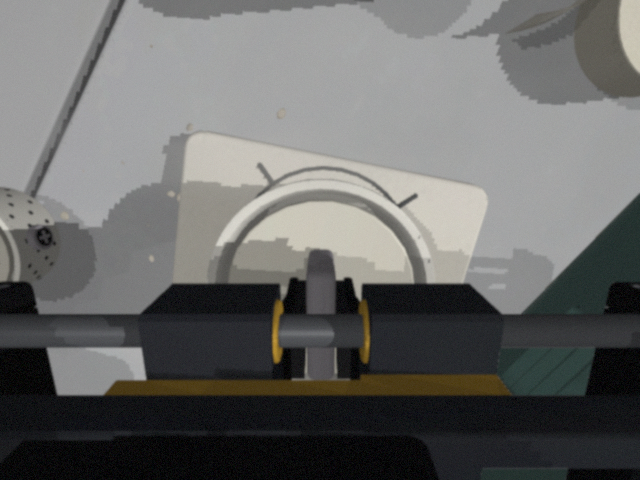

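{"fn": "servo_tool", "kwargs": {
  "series": [
    [0,0,0,0,0,0],
    [0,0,0,0,0,0],
    [0,0,0,0,0,0],
    [0,0,0,0,0,0],
    [0,0,0,0,0,0],
    [0,0,0,0,0,0],
    [-0.004,0,0,0,0,0],
    [-0.01,0,0,0,0,0],
    [-0.02,0,0,0,0,0],
    [-0.02,0,0,0,0,0]
  ],
  "jaw": 100
}}

```text
t: 10.82
position: [0.5278, 0.2027, 0.1402]
tcp_rot: [0.706, -0.024, 0.707, 0.023]
wrist_force: [0.7, 0.4, -0.6]
finger_gap: 0.817
```

{"fn": "servo_tool", "kwargs": {
  "series": [
    [-0.02,0,0,0,0,0],
    [-0.02,0,0,0,0,0],
    [-0.02,0,0,0,0,0],
    [-0.02,0,0,0,0,0],
    [-0.01,0,0,0,0,0],
    [-0.004,0,0,0,0,0],
    [0,0,0,0,0,0],
    [0,0,0,0,0,0],
    [0,0,0,0,0,0],
    [0,0,0,0,0,0]
  ]
}}

```text
t: 11.65
position: [0.5276, 0.2026, 0.232]
tcp_rot: [0.706, -0.024, 0.708, 0.023]
wrist_force: [0.2, 0.9, 0.7]
finger_gap: 0.996
```

```bash
cat > meas3.py <<'E'
from h import *
import sys
T=toolT(); s=readout.observe(); print(s['t'],s['position'],s['wrist_force'],s['finger_gap'])
p,d=imaging.grab_frame('wrist'); cv2.imwrite(f'pics/{sys.argv[1]}.png',p[:,:,::-1]); np.save('wd.npy',d); np.save('wT.npy',T)
P=cloud('wrist',d,T)
s=(abs(P[...,2]-.079)<.006)&(abs(P[...,0]-.53)<.08)&(abs(P[...,1]-.2)<.08)
Q=P[s];print('rim',len(Q),cv2.minEnclosingCircle(Q[:,:2].astype(np.float32)))
m=(P[...,2]>.110)&(P[...,2]<.125)&(abs(P[...,0]-.53)<.06)&(abs(P[...,1]-.2)<.06)
print('grip',cv2.minAreaRect(P[m][:,:2].astype(np.float32)))
E
python3 meas3.py w5
```

```text
11.65 [0.52759247 0.20260939 0.23195485] [0.20633656 0.88262036 0.66598879] 0.9961210525364004
rim 10830 ((0.5273142457008362, 0.20190221071243286), 0.05812367796897888)
grip ((0.5275558233261108, 0.20223739743232727), (0.011565571650862694, 0.049804601818323135), 3.64689302444458)
```

View pics/w5.png

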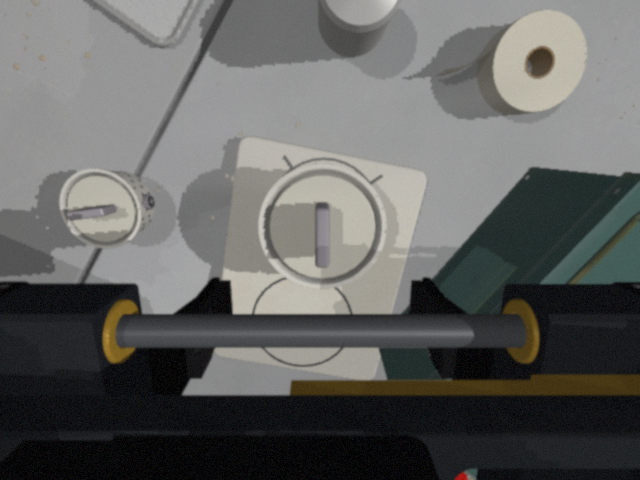

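```bash
python3 - <<'E'
from h import *
from scipy.optimize import least_squares
T=np.load('wT.npy'); im=cv2.cvtColor(cv2.imread('pics/w5.png'),cv2.COLOR_BGR2GRAY)
def fit(box,c0,tol=.004,th=110):
    u0,u1,v0,v1=box; v,u=np.mgrid[v0:v1,u0:u1]; v=v.ravel();u=u.ravel(); 
    bl=cv2.blur(im,(15,15)).astype(float)
    k=im[v,u]<bl[v,u]-15
    X=np.array([atz('wrist',(a,c),.015,T)[:2] for a,c in zip(u[k],v[k])])
    X=X[abs(np.hypot(*(X-c0).T)-.058)<tol]
    r=least_squares(lambda p:np.hypot(*(X-p[:2]).T)-.058,[*c0],loss='soft_l1',f_scale=.0005); print(r.x,len(X),r.cost/len(X))
fit((240,365,280,372),np.array([.5175,.0749]),.006)
fit((270,390,150,175),np.array([.5287,.2036]),.004)
E
```

```text
[0.51364217 0.07421193] 706 8.50111206771909e-07
[0.52804747 0.2034432 ] 267 2.807713204322461e-07
```

```bash
python3 - <<'E'
from h import *
p,d=imaging.grab_frame('side'); cv2.imwrite('pics/s2.png',cv2.resize(p[180:360,240:460,::-1],None,fx=3.3,fy=3.3,interpolation=cv2.INTER_CUBIC))
P=cloud('side',d)
s=(abs(P[...,2]-.079)<.006)&(abs(P[...,0]-.53)<.08)&(abs(P[...,1]-.2)<.08)
print('rim side',cv2.minEnclosingCircle(P[s][:,:2].astype(np.float32)))
# ring in initial side image
from scipy.optimize import least_squares
im=cv2.cvtColor(cv2.imread('pics/side0.png'),cv2.COLOR_BGR2GRAY)
v,u=np.mgrid[296:340,275:345]; v=v.ravel();u=u.ravel(); bl=cv2.blur(im,(15,15)).astype(float); k=im[v,u]<bl[v,u]-15
X=np.array([atz('side',(a,c),.015)[:2] for a,c in zip(u[k],v[k])]); c0=np.array([.5287,.2036])
X=X[abs(np.hypot(*(X-c0).T)-.058)<.008]
r=least_squares(lambda p:np.hypot(*(X-p).T)-.058,c0,loss='soft_l1',f_scale=.0005); print('ring side',r.x,len(X))
d0=np.load('side0d.npy');P=cloud('side',d0);s=(abs(P[...,2]-.079)<.006)&(abs(P[...,0]-.52)<.08)&(abs(P[...,1]-.07)<.08);print('rim0 side',cv2.minEnclosingCircle(P[s][:,:2].astype(np.float32)))
E
```

```text
rim side ((0.525723934173584, 0.2036246806383133), 0.05988828092813492)
ring side [0.52879249 0.20344292] 307
rim0 side ((0.5159907341003418, 0.0771937146782875), 0.05977996811270714)
```

View pics/s2.png

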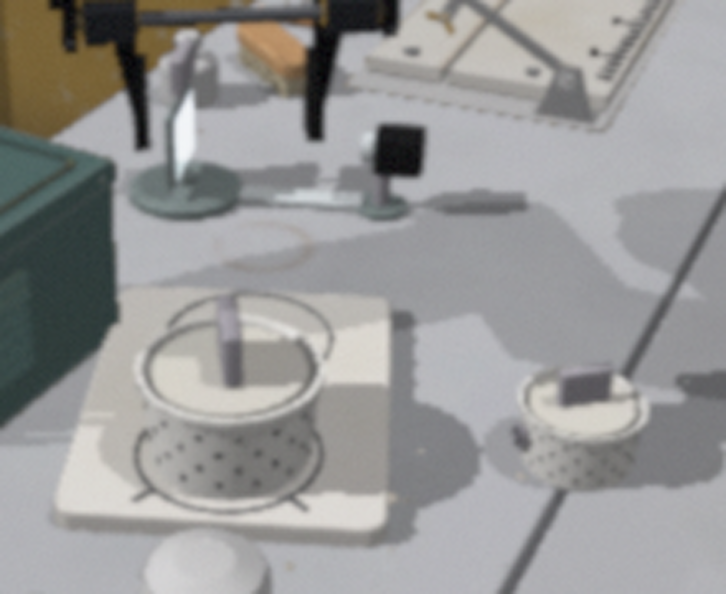

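```bash
python3 - <<'E'
from h import *
s=readout.observe(); print(s['position'])
plan([.553,-.160,.24],-11.7,20)
E
```

```text
[0.52784346 0.20265258 0.23238427]
row [-0.00038 -0.01807  0.00239  0.01353] x-axis [-1.9e-03 -4.0e-04 -1.0e+00]
```

{"fn": "servo_tool", "kwargs": {
  "series": [
    [-0.0005,-0.0053,0.0007,0.004,0,0],
    [-0.0005,-0.0107,0.0014,0.008,0,0],
    [-0.0005,-0.016,0.0021,0.012,0,0],
    [-0.0005,-0.0213,0.0028,0.0159,0,0],
    [-0.0005,-0.0213,0.0028,0.0159,0,0],
    [-0.0005,-0.0213,0.0028,0.0159,0,0],
    [-0.0005,-0.0213,0.0028,0.0159,0,0],
    [-0.0005,-0.0213,0.0028,0.0159,0,0],
    [-0.0005,-0.0213,0.0028,0.0159,0,0],
    [-0.0005,-0.0213,0.0028,0.0159,0,0]
  ]
}}

```text
t: 12.58
position: [0.5532, 0.0199, 0.2386]
tcp_rot: [0.707, 0.025, 0.707, -0.025]
wrist_force: [-0.0, 0.2, -0.1]
finger_gap: 1.002
```

{"fn": "servo_tool", "kwargs": {
  "series": [
    [-0.0005,-0.0213,0.0028,0.0159,0,0],
    [-0.0005,-0.0213,0.0028,0.0159,0,0],
    [-0.0005,-0.0213,0.0028,0.0159,0,0],
    [-0.0005,-0.0213,0.0028,0.0159,0,0],
    [0,-0.0213,0.0028,0.0159,0,0],
    [0,-0.0213,0.0028,0.0159,0,0],
    [0,-0.0213,0.0028,0.0159,0,0],
    [0,-0.016,0.0021,0.012,0,0],
    [0,-0.0107,0.0014,0.008,0,0],
    [0,-0.0053,0.0007,0.004,0,0]
  ]
}}

```text
t: 13.42
position: [0.5531, -0.1626, 0.2405]
tcp_rot: [0.703, 0.073, 0.703, -0.073]
wrist_force: [-0.3, 0.4, -0.4]
finger_gap: 0.997
```

{"fn": "servo_tool", "kwargs": {
  "series": [
    [0,0,0,0,0,0],
    [0,0,0,0,0,0],
    [0,0,0,0,0,0],
    [0,0,0,0,0,0],
    [0,0,0,0,0,0],
    [0,0,0,0,0,0],
    [0,0,0,0,0,0],
    [0,0,0,0,0,0],
    [0,0,0,0,0,0],
    [0,0,0,0,0,0]
  ]
}}

```text
t: 14.25
position: [0.5535, -0.1605, 0.2405]
tcp_rot: [0.703, 0.072, 0.703, -0.072]
wrist_force: [0.8, 0.4, -0.3]
finger_gap: 1.0
```

```bash
cat > meas4.py <<'E'
from h import *
import sys
T=toolT(); s=readout.observe(); print(s['t'],s['position'],s['wrist_force'],s['finger_gap'],np.degrees(np.arctan2(T[1,2],T[0,2])))
p,d=imaging.grab_frame('wrist'); cv2.imwrite(f'pics/{sys.argv[1]}.png',p[:,:,::-1]); np.save('wd.npy',d); np.save('wT.npy',T)
P=cloud('wrist',d,T)
def rect(nm,z0,z1,cx,cy,r):
    m=(d>0)&(P[...,2]>z0)&(P[...,2]<z1)&(np.hypot(P[...,0]-cx,P[...,1]-cy)<r)
    Q=P[m]; 
    if len(Q)>5: print(nm,len(Q),np.median(Q[:,2]),cv2.minAreaRect(Q[:,:2].astype(np.float32)))
rect('handle',.127,.137,.553,-.165,.06)
rect('mirrortop',.08,.094,.553,-.165,.06)
rect('cam',.06,.08,.39,-.135,.06)
for z0 in (.002,): 
    m=(d>0)&(P[...,2]>z0)&(P[...,2]<.02)&(np.hypot(P[...,0]-.553,P[...,1]+.165)<.06); print('foot',m.sum(),cv2.minEnclosingCircle(P[m][:,:2].astype(np.float32)))
E
python3 meas4.py w6
```

```text
14.25 [ 0.55354581 -0.16049057  0.24051976] [ 0.76294646  0.43397015 -0.33312563] 1.0002625537080638 -11.693985478138703
handle 922 0.132395832124962 ((0.5577262043952942, -0.170610249042511), (0.04892987757921219, 0.011944524943828583), 78.40618896484375)
mirrortop 184 0.08694588013316559 ((0.5668447017669678, -0.14617140591144562), (0.025384068489074707, 0.007181446999311447), 78.73390197753906)
cam 1961 0.07244246706262947 ((0.3889865577220917, -0.136125847697258), (0.03520630672574043, 0.05056283250451088), 78.3262939453125)
foot 5013 ((0.5526921153068542, -0.16447269916534424), 0.05970541015267372)
```

View pics/w6.png

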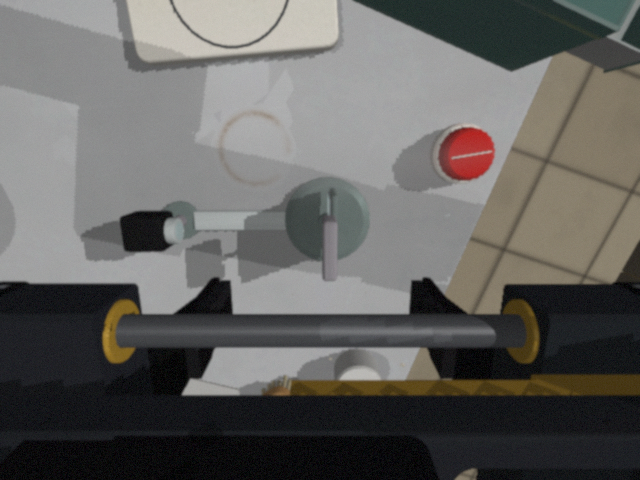

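{"fn": "servo_tool", "kwargs": {
  "series": [
    [0.008,-0.003,0.002,0,0,0],
    [0.014,-0.003,0.002,0,0,0],
    [0.02,-0.003,0.0022,0,0,0],
    [0.022,0,0,0,0,0],
    [0.022,0,0,0,0,0],
    [0.02,0,0,0,0,0],
    [0.015,0,0,0,0,0],
    [0.011,0,0,0,0,0],
    [0.006,0,0,0,0,0],
    [0.0025,0,0,0,0,0]
  ]
}}

```text
t: 15.13
position: [0.5572, -0.1705, 0.0987]
tcp_rot: [0.703, 0.072, 0.704, -0.072]
wrist_force: [-0.1, -0.2, -0.1]
finger_gap: 0.997
```

{"fn": "servo_tool", "kwargs": {
  "series": [
    [0,0,0,0,0,0],
    [0,0,0,0,0,0],
    [0,0,0,0,0,0],
    [0,0,0,0,0,0],
    [0,0,0,0,0,0],
    [0,0,0,0,0,0],
    [0,0,0,0,0,0],
    [0,0,0,0,0,0],
    [0,0,0,0,0,0],
    [0,0,0,0,0,0]
  ],
  "jaw": 0,
  "newtons": 20
}}

```text
t: 15.97
position: [0.5577, -0.1706, 0.1]
tcp_rot: [0.703, 0.072, 0.703, -0.072]
wrist_force: [-0.0, 0.7, -0.7]
finger_gap: 0.323
```

{"fn": "servo_tool", "kwargs": {
  "series": [
    [0,0,0,0,0,0],
    [0,0,0,0,0,0],
    [0,0,0,0,0,0],
    [0,0,0,0,0,0],
    [0,0,0,0,0,0],
    [0,0,0,0,0,0],
    [0,0,0,0,0,0],
    [0,0,0,0,0,0],
    [0,0,0,0,0,0],
    [0,0,0,0,0,0]
  ]
}}

```text
t: 16.8
position: [0.5586, -0.1708, 0.1001]
tcp_rot: [0.704, 0.072, 0.703, -0.072]
wrist_force: [5.9, -0.4, -4.3]
finger_gap: 0.139
```

```bash
python3 - <<'E'
from h import *
T=toolT(); s=readout.observe(); print(s['t'],s['position'],s['wrist_force'],s['moment'],s['finger_gap'],np.degrees(np.arctan2(T[1,2],T[0,2])))
E
```

```text
16.8 [ 0.55863321 -0.17081043  0.10005227] [ 5.92704842 -0.39657816 -4.25442875] [-0.2532958  -0.90938913  0.02922898] 0.13877965815433385 -11.704100416701957
```

{"fn": "servo_tool", "kwargs": {
  "series": [
    [0,0,0.0005,0.0094,0,0],
    [0,0,0.0005,0.0188,0,0],
    [0,0,0,0.0282,0,0],
    [0,0,0,0.0376,0,0],
    [0,0,0,0.0376,0,0],
    [0,0,0,0.0376,0,0],
    [0,0,0,0.0376,0,0],
    [0,0,0,0.0376,0,0],
    [0,0,0,0.0376,0,0],
    [0,0,0,0.0376,0,0]
  ]
}}

```text
t: 17.63
position: [0.5587, -0.1708, 0.1001]
tcp_rot: [0.683, 0.184, 0.683, -0.184]
wrist_force: [2.7, 0.3, -1.8]
finger_gap: 0.139
```

{"fn": "servo_tool", "kwargs": {
  "series": [
    [0,0,0,0.0376,0,0],
    [0,0,0,0.0376,0,0],
    [0,0,0,0.0376,0,0],
    [0,0,0,0.0376,0,0],
    [0,0,0,0.0376,0,0],
    [0,0,0,0.0376,0,0],
    [0,0,0,0.0376,0,0],
    [0,0,0,0.0282,0,0],
    [0,0,0,0.0188,0,0],
    [0,0,0,0.0094,0,0]
  ]
}}

```text
t: 18.47
position: [0.5588, -0.1709, 0.1001]
tcp_rot: [0.645, 0.29, 0.645, -0.29]
wrist_force: [2.1, 0.1, -2.9]
finger_gap: 0.134
```

```bash
cat > meas5.py <<'E'
from h import *
import sys
T=toolT(); s=readout.observe(); print(s['t'],s['position'],s['wrist_force'],s['moment'],s['finger_gap'],np.degrees(np.arctan2(T[1,2],T[0,2])))
p,d=imaging.grab_frame('wrist'); cv2.imwrite(f'pics/{sys.argv[1]}.png',p[:,:,::-1])
P=cloud('wrist',d,T)
m=(d>0)&(P[...,2]>.122)&(P[...,2]<.140)&(np.hypot(P[...,0]-.558,P[...,1]+.17)<.035); Q=P[m]
if len(Q)>5: print('handle',len(Q),cv2.minAreaRect(Q[:,:2].astype(np.float32)))
m=(d>0)&(abs(P[...,2]-.087)<.005)&(np.hypot(P[...,0]-.558,P[...,1]+.17)<.05); Q=P[m]
if len(Q)>5: print('mtop',len(Q),cv2.minAreaRect(Q[:,:2].astype(np.float32)))
p,d=imaging.grab_frame('side'); cv2.imwrite(f'pics/{sys.argv[1]}s.png',p[:,:,::-1])
p,d=imaging.grab_frame('top'); cv2.imwrite(f'pics/{sys.argv[1]}t.png',p[:,:,::-1])
print(readout.observe()['t'])
E
python3 meas5.py w7
```

```text
18.4667 [ 0.55879482 -0.17088485  0.1000731 ] [ 2.12021397  0.07180139 -2.86466198] [-0.15887221 -0.45626854  0.03467213] 0.13427037929670949 -48.39838032958655
handle 3102 ((0.557200014591217, -0.16779617965221405), (0.048481136560440063, 0.030191639438271523), 24.622995376586914)
mtop 634 ((0.5782924294471741, -0.1583690494298935), (0.030356192961335182, 0.007761823944747448), 41.65947341918945)
18.6167
```

View pics/w7.png

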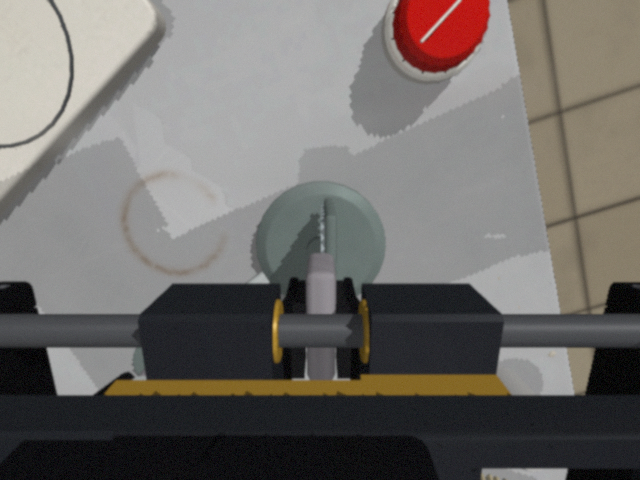

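View pics/w7s.png

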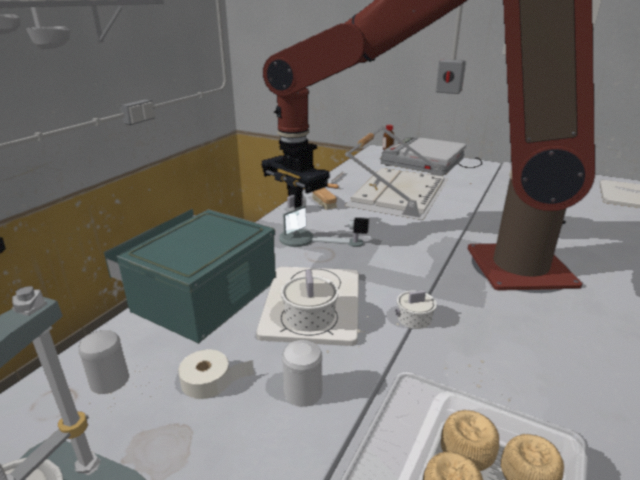

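{"fn": "servo_tool", "kwargs": {
  "series": [
    [0,0,0,0,0,0],
    [0,0,0,0,0,0],
    [0,0,0,0,0,0],
    [0,0,0,0,0,0],
    [0,0,0,0,0,0],
    [0,0,0,0,0,0],
    [0,0,0,0,0,0],
    [0,0,0,0,0,0],
    [0,0,0,0,0,0],
    [0,0,0,0,0,0]
  ]
}}

```text
t: 19.45
position: [0.5588, -0.1709, 0.1001]
tcp_rot: [0.645, 0.289, 0.645, -0.289]
wrist_force: [3.0, -1.0, -2.5]
finger_gap: 0.136
```

```bash
python3 meas5.py w8; python3 - <<'E'
from h import *
p,d=imaging.grab_frame('top'); P=cloud('top',d)
s=(abs(P[...,2]-.079)<.008)&(abs(P[...,0]-.53)<.08)&(abs(P[...,1]-.2)<.08)
print('rim top',cv2.minEnclosingCircle(P[s][:,:2].astype(np.float32)))
m=(P[...,2]>.108)&(P[...,2]<.13)&(abs(P[...,0]-.53)<.06)&(abs(P[...,1]-.2)<.06)
print('grip top',cv2.minAreaRect(P[m][:,:2].astype(np.float32)))
E
```

```text
19.45 [ 0.5588022  -0.17088013  0.10008259] [ 3.00928438 -1.01736896 -2.4812989 ] [-0.26831936 -0.5331059   0.07582787] 0.13603059844785556 -48.32472648774613
handle 3100 ((0.557011604309082, -0.1679559201002121), (0.04875240474939346, 0.030408088117837906), 24.330459594726562)
mtop 633 ((0.5786285400390625, -0.15801547467708588), (0.02946881577372551, 0.00773957371711731), 41.7320442199707)
19.6
rim top ((0.5263636112213135, 0.20356719195842743), 0.05812796950340271)
grip top ((0.52660071849823, 0.20304715633392334), (0.01221559289842844, 0.05003230273723602), 3.72823166847229)
```

View pics/w8t.png

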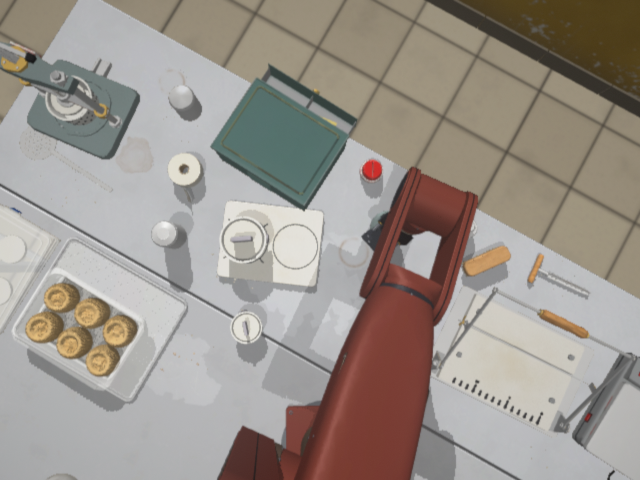

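```bash
python3 -c "
from workcell import order; print(order.finish_job())"
```

```text
the job is handed in; nothing more can be done
None
```

I slid the mould to the ticked ring and let it go. The mirror is turned to show the tag, and I handed the job in at about 19.7 s with the arm still holding the handle. No verdict was reported.

- **Mould:** I gripped it by its bar and slid it flat, turning it about 18° so the tag points at the mirror. Its centre ended about 2 mm from the ring centre. The three cameras put it at x 0.526–0.527, y 0.202–0.204, and the ring at about (0.5285, 0.2035). I didn't correct this because it is about the size of the calibration error. The wrist camera did not see the tag itself, so the tag's place comes from the bar angle and the given dimensions.
- **Mirror:** I gripped it with 20 N and turned it about 0.64 rad clockwise. It then faced 131.7°, judged from both the tool angle and the mirror's top edge. The wanted angle was also 131.7°. After a still pause the angle had not drifted and the grip was firm.
- **Possible small errors:** The mirror's pivot turned out about 1 mm from where I had measured it, so I moved the grip to match. About 3–4 N remained on the wrist at the end. I could not see the view of the small camera on the stand, so the reflection is checked by geometry only.
- **Timer, shaker and weight:** I never touched them. The timer and shaker show unmoved in the final top picture. The arm hides the weight there, so I did not confirm its position.

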